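Put the orange sheet gauge away on the locking peg

ROBOT

A 6-joint arm with a two-finger parallel gripper is mounted at the origin on the work surface. World frame = base frame: x ahead of the robot, y to its left, z up, the work surface at z = 0. Lengths are in m, angles in rad, forces in N, time in s.
With the tool pointing down it reaches from about 0.375 to 0.975 m from the base axis. Payload 3.8 kg.
Tool frame: the origin (TCP) lies midway between the tips of the shut fingers; the grasp point (between the pads) lies 19 mm behind it; z points along the fingers, y is the direction in which the jaws open and shut (so a half turn about z gives the same grasp; the last joint's range is limited). The gripper opens to 85 mm and grips with 20 to 120 N. Pads are 22 mm wide; open, the fingers measure 114 mm over their backs; the gripper's body (76 mm by 85 mm) begins 54 mm behind the grasp point. The pads swing forward as they close: fully open they stand 13 mm farther back than shut.
Start: joints at [1.251, 0.264, 1.604, -0, 1.274, -0.037], TCP at [0.188, 0.648, 0.231] pointing down, gripper open.
Joint ranges: [-2.63, 2.63], [-0.94, 2.18], [0.31, 2.57], [-1.31, 4.45], [0, 2.66], [-2.55, 2.55]. Speed limits (rad/s): [2.57, 2.57, 3.14, 3.14, 3.14, 3.14].

INTERFACE

Orientations are given as a rotation vector (axis times angle).
In Python, from workcell import bot gives the robot as it stands.
- The arm moves only by the tool drive_tool, never from a script. Its argument "deltas" is a list of rows, each an object with "hand": the opening, from 0 (shut) to 1 (fully open); "offset": the shift along the world's x, y, z in cm, a list of three; "angular": the turn, a rotation vector about the world's x, y, z in degrees, a list of three. A call has 1 to 8 rows; each row is the pose to reach, as a shift and turn from the pose commanded when the call began; what a row does not reach only later rows make up. A row lasts 1/8 s, in which the tool goes at most 62.5 mm and 10.7 degrees, less where a joint would pass 70% of its speed; a pose out of reach is approached as far as the arm can. A call with a gripper value outside its range is refused whole. The fingers move at their own pace and stop on an object; "force" is the grip in N (left out, the last holds). Time passes only in rows, so rows that repeat a pose let the fingers close. It gives the time, the measured TCP pose, the force and the opening at its end, in the units of the state.
- bot.read_state(): the state, without advancing time (a new reading comes with each control period).
- bot.read_camera(name): name is "scene" or "top" or "wrist"; returns a dict with "frame" (384x512x3 uint8, blue, green, red), "mtx" (3x3 intrinsics, pixels), "R" (3x3) and "t" (3): a world point X has camera coordinates R X + t. Camera axes: x right, y down, z forward; pixel columns grow to the right and rows downward; lengths in m; the calibration is good to about 2 mm. The wrist camera is an equidistant fisheye: a pixel r from the principal point sees the ray r / f radians off the axis. A picture is of the moment at which its call begins. There is no depth.
- bot.finish_job(): hands the job in, once; it reports no verdict.
The state is a dict: "time": time; "q": joint angles; "joint_vel": joint speeds; "joint_torque": joint torques, N m; "tool_pos": TCP position; "tcp_rot": TCP orientation; "wrist_force": force on the tool from outside, world axes, zero at the start; "torque": the same for the moment, N m; "width": opening from 0.0 (shut) to 1.0 (fully open).
Only numpy, scipy, OpenCV 4.12 (cv2) and the standard library are available. Lean on these libraries where they do the work, as an engineer would, in place of code of your own. Each camera call takes 0.05 s, during which the arm holds its last target. There are 200 camera calls.

TASK

At the jeweller's bench, take the sheet gauge with the orange tab out of the wooden rack and hang it by its eye on the peg of the white stand. Then press the stand's red sprung gate arm down until it snaps over and stays down by itself in front of the peg's tip, so that the gauge is locked on. Leave the blue and green gauges standing in the rack and do not knock over or push about the other things on the bench.

Things in the scene. Friction and masses are not known exactly. Their poses are not given: they have to be found in the camera images.
- gauge_orange: flat steel gauge standing upright in a rack slot: blade 60 wide (y), 70 high, 4 thick (x), dark notches; on top a tab of orange plastic 32 wide, 66 high, 10 thick, with a round through-eye of 18 diameter along x. Overall 136 high, 0.16 kg, same front and back. Origin: middle of the lower edge; x = thickness, z = up
- gauge_orange_eye (a point): centre of the orange gauge's eye, 88 mm above its lower edge, 48 mm below the top of the tab; axes as the gauge
- gauge_orange_grip (a point): place to grip the orange gauge: the solid upper part of the tab, 10 mm below its top (126 above the lower edge), 38 mm above the eye's centre; 10 mm wide along the gauge's x, 32 mm along its y; axes as the gauge
- gauge_blue: flat steel gauge standing upright in a rack slot: blade 60 wide (y), 70 high, 4 thick (x), dark notches; on top a tab of blue plastic 32 wide, 66 high, 10 thick, with a round through-eye of 18 diameter along x. Overall 136 high, 0.16 kg, same front and back. Origin: middle of the lower edge; x = thickness, z = up. Must stay in the rack
- gauge_green: flat steel gauge standing upright in a rack slot: blade 60 wide (y), 70 high, 4 thick (x), dark notches; on top a tab of green plastic 32 wide, 66 high, 10 thick, with a round through-eye of 18 diameter along x. Overall 136 high, 0.16 kg, same front and back. Origin: middle of the lower edge; x = thickness, z = up. Must stay in the rack
- rack: wooden rack fixed to the bench, 150 (its x) x 84 (its y) x 38 high, with three slots across it at x = -46, 0 and +46 mm, each 6 wide and 30 deep, floor 8 mm above the bench, 64 mm long between closed ends. Holds the three gauges in any order, their thickness along the rack's x. Origin: centre of its underside
- stand: white stand fixed to the bench: base 150 (x -75..75) x 170 (y -60..110) x 10 high; a 36 wide aluminium back plate, front face at x = +41, up to 12 above peg height; the peg runs from it to the stand's -x; a 16 square gate post at x = -47, y = +88, 129 high. Origin on the bench under the middle of the peg
- peg (a point): middle of the peg's axis, 135 mm above the bench: round, brass, 9 diameter, from the back plate (x = +41) to its rounded tip at x = -36.5; it points to the stand's -x and rises 0.12 rad towards its tip. Axes as the stand (level). Things go on from the -x side
- peg_tip (a point): the rounded free end of the peg, 36.5 mm in -x from peg and 4.4 mm higher; axes as the stand
- gate (a joint): angle of the gate arm about an axis along the stand's x through gate_hinge: 0 = up (arm leans up, 0.95 rad above level, to the side of the peg), 0.95 = level, closed across the front of the peg's tip. It springs back up if let go before about 0.65 and snaps down and stays beyond that; needs up to about 10 N at the pad
- gate_hinge (a point): the gate's hinge on its post, at x = -47, y = +80 mm in the stand and at peg height (135); axes as the stand. From here the arm, 88 long, 6 thick and 16 wide (in x), runs towards the stand's -y
- gate_pad (a point): middle of the red sleeve (48 mm long) of the gate arm, 52 mm from the hinge along the arm; moves with the gate
- gate_press (a point): where the top of the red sleeve's middle is when the gate is closed, fixed on the stand (x = -47, y = +28, z = 138); pushing straight down above this point with closed fingers meets the raised arm and carries it down
- bottle: white plastic bottle, 48 diameter, 140 high, standing between rack and stand; origin: centre of its foot. Leave alone
- jar: amber glass jar with a black cap, 40 diameter, 75 high, standing between rack and stand; origin: centre of its foot. Leave alone
- pot: small brass pot, 26 diameter, 18 high, standing on the front corner of the stand's base; origin: centre of its foot. Leave alone
- graver: graver lying on the bench, black handle 14 thick, about 125 long along its x; origin on the bench near its middle. Leave alone
- loupe: blue loupe lying flat, 38 diameter, 12 high, with a steel tab along its x; origin: centre of the lens's underside. Leave alone
- stone_a: grey stone block 70 x 55 x 35 high at the back; origin: centre of its underside. Leave alone
- stone_b: grey stone block 70 x 55 x 35 high at the back; origin: centre of its underside. Leave alone
Not all that is in view belongs to the job. Leave any pink look-alike of the gauge_orange alone.

How it is judged:
On the way, in this order (a step that is already met when the one before it is completed fails the run):
1. the orange gauge's eye is on the peg, with the gate still up (x of gauge_orange_eye in the frame of peg between -0.028 and 0.036 m and y of gauge_orange_eye in the frame of peg between -0.008 and 0.008 m and z of gauge_orange_eye in the frame of peg between -0.016 and 0.009 m and value of joint gate below 0.6 rad), for 0.2 s.
2. the gate has been pressed down past its snap, with the gauge on the peg (x of gauge_orange_eye in the frame of peg between -0.028 and 0.036 m and y of gauge_orange_eye in the frame of peg between -0.008 and 0.008 m and z of gauge_orange_eye in the frame of peg between -0.016 and 0.009 m and value of joint gate above 0.88 rad), for 0.2 s.
At the end, for the whole second after the job is handed in: the orange gauge hangs still and upright (0.35 rad), by its eye on the peg: eye centre within 8 mm sideways, +9 to -16 mm in height, 28 mm before to 36 mm behind the peg's middle; the gate stays down (over 0.88 rad); the blue and green gauges are within 20 mm of their places (all of step 2 and angle between gauge_orange's own z axis and vertical below 0.35 rad and linear speed of gauge_orange below 0.05 m/s and contact force between gauge_orange and stand above 0.2 N and distance of each of gauge_blue, gauge_green from where it was at the start of the episode below 0.02 m); the robot touches nothing.
It fails at once if the blue or green gauge is taken or pushed out of its place (25 mm) (distance of any of gauge_blue, gauge_green from where it was at the start of the episode above 0.025 m).
It fails at once if a bystander is pushed more than 25 mm or tipped over (distance of any of jar, bottle, pot, graver, loupe, stone_a, stone_b from where it was at the start of the episode above 0.025 m or angle between any of jar, bottle, pot, graver, loupe, stone_a, stone_b's own z axis and vertical above 0.6 rad).
It also fails if it takes over 54 s, if anything falls off the work surface, if the arm or the gripper's body presses on something with over 40 N, if the wrist force passes 120 N, or if a joint passes its speed limit or range.

## Working session

There is one attempt and no reset: what is moved stays moved. The work goes in short steps, Python scripts to look and compute and a tool call to move; the robot and the scene stay as the last step left them, time stands still between calls to the robot, and variables do not carry over. Pictures are saved under pics/ and viewed, about 8 in all and at most 12, crops included, and the job is handed in when it is done.

Besides the shell and the picture viewer there is one more tool, called after "Call:" in YAML: its name, and indented under it one key for each argument. drive_tool: Moves the arm, as the interface text tells. Its arguments: {"type":"object","properties":{"deltas":{"type":"array"},"force":{"type":"number"}},"required":["deltas"]}

```bash
mkdir -p pics
cat > h.py <<'E'
import numpy as np, cv2
from workcell import bot
def ray(c,u,v):
    K=c["mtx"];d=np.array([(u-K[0,2])/K[0,0],(v-K[1,2])/K[1,1],1.])
    R=np.array(c["R"]);return -R.T@np.array(c["t"]),R.T@d
def onz(c,u,v,z):
    o,d=ray(c,u,v);return o+d*(z-o[2])/d[2]
def tri(c1,p1,c2,p2):
    (o1,d1),(o2,d2)=ray(c1,*p1),ray(c2,*p2)
    s=np.linalg.lstsq(np.c_[d1,-d2],o2-o1,rcond=None)[0]
    a,b=o1+d1*s[0],o2+d2*s[1];return (a+b)/2,np.linalg.norm(a-b)
def proj(c,X):
    p=np.array(c["mtx"])@(np.array(c["R"])@np.array(X)+c["t"]);return p[:2]/p[2]
E
python3 - <<'E'
from h import *
import pickle
cs={n:bot.read_camera(n) for n in("scene","top")}
pickle.dump(cs,open("c0.pkl","wb"))
for n,c in cs.items():
    cv2.imwrite(f"pics/{n}0.png",cv2.resize(c["frame"],(800,600),interpolation=cv2.INTER_CUBIC))
    print(n,c["mtx"],c["R"],c["t"])
s=bot.read_state();print(s["time"],s["tool_pos"],s["tcp_rot"])
E
```

```text
scene [[424.71900691   0.         249.05337139]
 [  0.         424.71900691 194.56524213]
 [  0.           0.           1.        ]] [[ 0.78296279  0.62188305 -0.01519013]
 [ 0.36929113 -0.48431776 -0.79313326]
 [-0.50059298  0.61538425 -0.60885868]] [-0.43444164 -0.08427759  1.22557522]
top [[484.28886528   0.         255.83666841]
 [  0.         484.28886528 192.01743521]
 [  0.           0.           1.        ]] [[-0.00658229 -0.99992858 -0.00997493]
 [-0.99761924  0.00725122 -0.06858044]
 [ 0.06864788  0.00949977 -0.99759572]] [0.05183831 0.56710527 1.14320939]
0.1 [0.18813248 0.64755788 0.23006823] [-0.44263298 -3.10987346  0.00315281]
```

View pics/scene0.png

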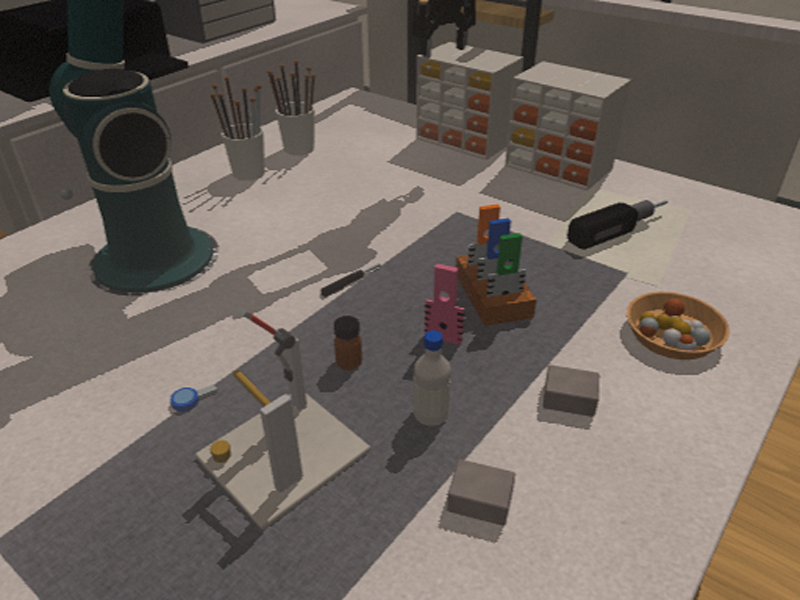

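View pics/top0.png

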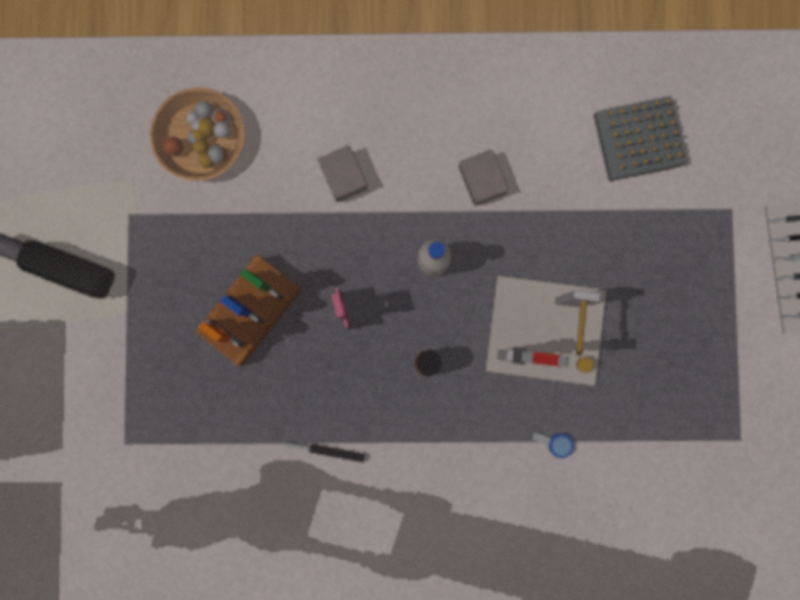

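Scene view: orange gauge at the far end of the rack (487,222), pink decoy at (445,300), stand at lower left. Top view: orange tab at (212,330), rack centre near (250,310), stand base corners around (497,277)–(597,385), peg running (585,295)→(580,352), red sleeve (546,359).

Run:
```python
from h import *
import pickle
cs=pickle.load(open("c0.pkl","rb"))
t,s=cs["top"],cs["scene"]
print("cams",ray(t,0,0)[0],ray(s,0,0)[0])
def masks(c):
    h=cv2.cvtColor(c["frame"],cv2.COLOR_BGR2HSV)
    return h
H=masks(t)
def comp(m,box):
    x0,y0,x1,y1=box;z=np.zeros(m.shape,np.uint8);z[y0:y1,x0:x1]=(m[y0:y1,x0:x1]>0)
    n,l,st,ce=cv2.connectedComponentsWithStats(z);
    if n<2:return None
    k=1+np.argmax(st[1:,4]);return (l==k).astype(np.uint8),st[k],ce[k]
f=.64
def B(a):return [int(v*f) for v in a]
for nm,lo,hi,box,z in [("orange",(5,200,120),(18,255,255),(185,310,240,360),.144),("wood",(3,90,40),(20,255,190),(185,245,310,375),.038),("base",(0,0,125),(180,60,255),(480,270,612,392),.010),("brass",(15,120,60),(32,255,255),(570,290,595,356),.139),("red",(0,150,80),(4,255,255),(525,345,565,375),.18)]:
    r=comp(cv2.inRange(H,lo,hi),B(box))
    if r is None: print(nm,None);continue
    m,st,ce=r;c=cv2.findContours(m,0,1)[0][0];rc=cv2.minAreaRect(c)
    W=np.array([onz(t,u,v,z)[:2] for u,v in cv2.boxPoints(rc)])
    print(nm,st,ce.round(1),"ctr",onz(t,*rc[0],z).round(4),"sides",np.linalg.norm(np.diff(W,axis=0),axis=1).round(4),"ang",[np.degrees(np.arctan2(*(W[i+1]-W[i])[::-1])).round(1) for i in(0,1)]);print(W.round(3).tolist())
a=t["frame"][150:256,118:200];b=t["frame"][172:252,304:400]
cv2.imwrite("pics/crop1.png",np.hstack([cv2.resize(a,None,fx=4,fy=5*424/530,interpolation=3)[:424],cv2.resize(b,(470,424),interpolation=3)]))
c=s["frame"]
cv2.imwrite("pics/crop2.png",np.hstack([cv2.resize(c[120:210,280:350],(420,540),interpolation=3),cv2.resize(c[190:340,120:225],(378,540),interpolation=3)]))
```

```text
cams [0.48761744 0.03686218 1.17987021] [ 0.98478896 -0.52484493  0.67275952]
orange [129 208  12  10  62] [134.6 212.3] ctr [0.5177 0.3072 0.144 ] sides [0.0096 0.0294 0.0096] ang [np.float64(-38.5), np.float64(-128.6)]
[[0.523, 0.322], [0.531, 0.316], [0.512, 0.293], [0.505, 0.299]]
wood [ 125  163   67   71 1944] [158.9 199.4] ctr [0.553  0.2779 0.038 ] sides [0.1509 0.0895 0.1503] ang [np.float64(-38.3), np.float64(-128.7)]
[[0.522, 0.359], [0.64, 0.266], [0.584, 0.196], [0.467, 0.29]]
base [ 312  177   71   69 2676] [342.1 208.2] ctr [ 0.5203 -0.1768  0.01  ] sides [0.1469 0.1669 0.1465] ang [np.float64(-8.0), np.float64(-97.6)]
[[0.459, -0.084], [0.604, -0.105], [0.582, -0.27], [0.437, -0.248]]
brass [370 193   5  33  79] [371.7 209. ] ctr [ 0.521  -0.2015  0.139 ] sides [0.0692 0.0053 0.0692] ang [np.float64(-5.9), np.float64(-95.0)]
[[0.487, -0.195], [0.556, -0.202], [0.555, -0.208], [0.486, -0.201]]
red [342 226  15   7  90] [348.8 229.1] ctr [ 0.4789 -0.1446  0.18  ] sides [0.0287 0.0123 0.0287] ang [np.float64(-90.4), np.float64(178.8)]
[[0.485, -0.13], [0.485, -0.159], [0.473, -0.159], [0.473, -0.13]]
```

View pics/crop1.png

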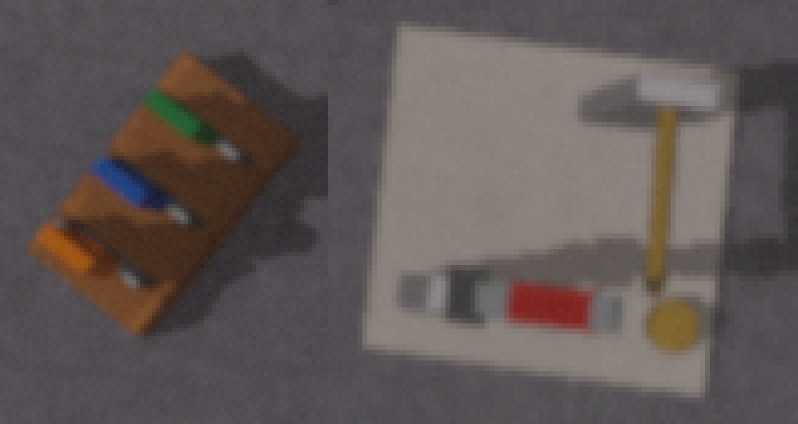

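View pics/crop2.png

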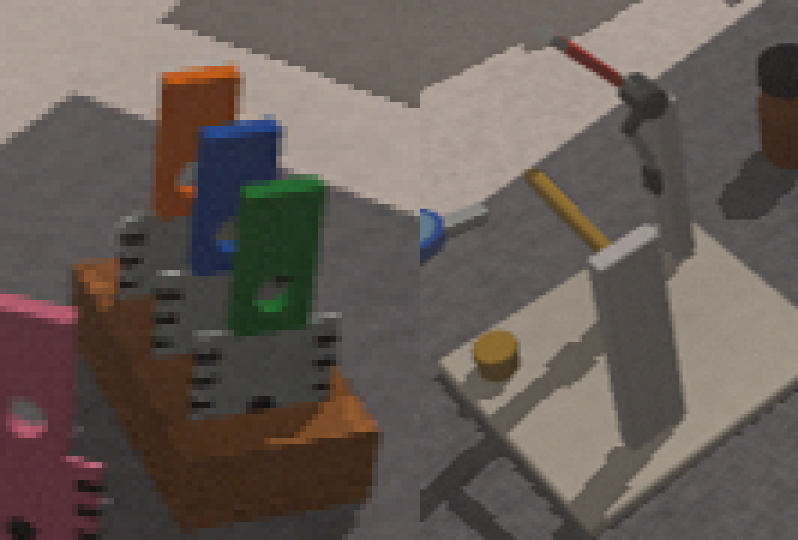

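Numbers agree: rack yaw ≈ -38.3°, orange at (0.5175, 0.307). Stand origin ≈ (0.517, -0.2015), yaw ≈ -7.7°. The jaws must turn -112° for the grasp (this keeps joint 6 in range). Moving above the gauge.

Call:
drive_tool:
  deltas:
    - {"hand": 0.4, "offset": [4, -4, 1], "angular": [0, 0, -10]}
    - {"hand": 0.4, "offset": [8, -8.3, 1], "angular": [0, 0, -20]}
    - {"hand": 0.4, "offset": [12, -12.5, 1], "angular": [0, 0, -30]}
    - {"hand": 0.4, "offset": [16, -16.6, 1], "angular": [0, 0, -40]}
    - {"hand": 0.4, "offset": [20, -20.8, 1], "angular": [0, 0, -50]}
    - {"hand": 0.4, "offset": [24, -25, 1], "angular": [0, 0, -60]}
    - {"hand": 0.4, "offset": [28, -29, 1], "angular": [0, 0, -70]}
    - {"hand": 0.4, "offset": [32.9, -34.1, 1], "angular": [0, 0, -80]}
  force: 60

```text
time: 1.1
tool_pos: [0.5124, 0.3117, 0.2409]
tcp_rot: [-2.344, -2.092, 0.001]
wrist_force: [1.0, 0.3, 0.5]
width: 0.403
```

Call:
drive_tool:
  deltas:
    - {"hand": 0.4, "offset": [0, 0, -1], "angular": [0, 0, -10]}
    - {"hand": 0.4, "offset": [0, 0, -2], "angular": [0, 0, -20]}
    - {"hand": 0.4, "offset": [0, 0, -3], "angular": [0, 0, -32]}
    - {"hand": 0.4, "offset": [0, 0, -3], "angular": [0, 0, -32]}
    - {"hand": 0.4, "offset": [0, 0, -3], "angular": [0, 0, -32]}

```text
time: 1.72
tool_pos: [0.5116, 0.3132, 0.2113]
tcp_rot: [2.824, 1.376, -0.0]
wrist_force: [0.7, -0.7, 0.3]
width: 0.401
```

Run:
```python
from h import *
from scipy.spatial.transform import Rotation as Ro
s=bot.read_state();print(s["time"],s["tool_pos"],s["q"],s["width"],s["wrist_force"])
R=Ro.from_rotvec(s["tcp_rot"]).as_matrix();print(R.round(3),"jaw",np.degrees(np.arctan2(R[1,1],R[0,1])))
w=bot.read_camera("wrist");t=bot.read_camera("top")
o=-np.array(w["R"]).T@w["t"];print("cam",o,w["mtx"][0])
H=cv2.cvtColor(w["frame"],cv2.COLOR_BGR2HSV)
m=cv2.inRange(H,(5,200,100),(16,255,255))
n,l,st,ce=cv2.connectedComponentsWithStats(m)
K=w["mtx"]
for k in np.argsort(-st[1:,4])[:3]+1:
    c=cv2.findContours((l==k).astype(np.uint8),0,1)[0][0];rc=cv2.minAreaRect(c)
    P=[]
    for u,v in list(cv2.boxPoints(rc))+[rc[0]]:
        p=np.array([u-K[0,2],v-K[1,2]]);r=np.hypot(*p);a=r/K[0,0]
        d=np.array(w["R"]).T@np.r_[np.sin(a)*p/r,np.cos(a)];P.append((o+d*(.144-o[2])/d[2])[:2])
    print(st[k],np.round(P,4).tolist())
cv2.imwrite("pics/w1.png",w["frame"])
```

```text
1.725 [0.51160129 0.31316088 0.21133855] [5.07759489e-01 1.36515722e-01 1.79282653e+00 5.27262566e-07
 1.21242634e+00 1.17174784e+00] 0.401095308436296 [ 0.74318232 -0.74362744  0.32309837]
[[ 0.616  0.788 -0.   ]
 [ 0.788 -0.616 -0.   ]
 [-0.    -0.    -1.   ]] jaw -38.0437409563926
cam [0.55660025 0.37017776 0.35397929] [297.31863964   0.         254.20896675]
[259 169  19  54 437] [[0.5324, 0.3342], [0.5427, 0.3262], [0.518, 0.2934], [0.5073, 0.3018], [0.5254, 0.3144]]
[344 336  17  17 143] [[0.4882, 0.145], [0.4996, 0.1519], [0.5037, 0.1248], [0.4919, 0.1169], [0.4959, 0.1351]]
[273 220   1   8   8] [[0.5132, 0.2919], [0.5132, 0.2919], [0.5166, 0.2966], [0.5166, 0.2966], [0.5149, 0.2943]]
```

View pics/w1.png

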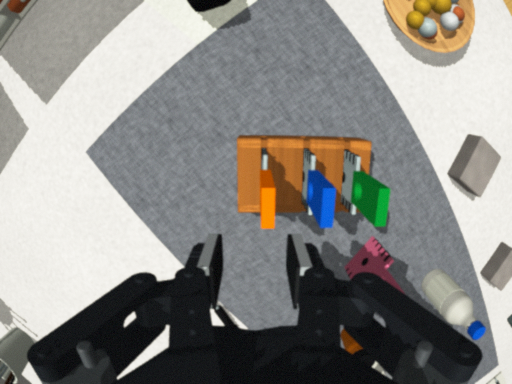

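Wrist view: fingers at (215,270)/(295,270), orange tab top at about (267,200), with blue and green to its right. The wrist and top estimates differ by 5 mm along the tab, so I'll check that with a scene ray.

Run:
```python
from h import *
import pickle
cs=pickle.load(open("c0.pkl","rb"));s=cs["scene"];t=cs["top"]
H=cv2.cvtColor(s["frame"],cv2.COLOR_BGR2HSV)
for (lo,hi,box,k) in [((3,180,90),(16,255,255),(300,125,330,165),-46),((105,150,60),(130,255,255),(300,125,335,175),0),((45,120,40),(75,255,255),(305,140,345,185),46)]:
    m=cv2.inRange(H,lo,hi);z=np.zeros_like(m);x0,y0,x1,y1=box;z[y0:y1,x0:x1]=m[y0:y1,x0:x1]
    ys,xs=np.nonzero(z);top=[]
    for x in range(xs.min(),xs.max()+1):
        if (xs==x).any(): top.append((x,ys[xs==x].min()))
    # upper outline = far long edge of top face (gauge side away from camera)
    a,b=top[0],top[-1];P=[onz(s,u+.0,v,.144) for u,v in((a[0],top[1][1]),(b[0]+1,top[-2][1]))]
    d=P[1]-P[0];ang=np.degrees(np.arctan2(d[1],d[0]))
    print(a,b,np.round(P,4).tolist(),"len",np.linalg.norm(d).round(4),"ang",ang.round(1),"mid",((P[0]+P[1])/2).round(4))
for c in [(0.5205,.3095),(.5175,.307),(.5223,.3103)]:
    u=np.array([.613,.79]);n=np.array([.788,-.616])
    print(c,[proj(s,[*(np.array(c)+sx*.016*u+sy*.005*n),.144]).round(1).tolist() for sx in(-1,1) for sy in(-1,1)])
```

```text
(306, np.int64(148)) (318, np.int64(131)) [[0.5059, 0.295, 0.144], [0.5266, 0.3234, 0.144]] len 0.0351 ang 53.9 mid [0.5162 0.3092 0.144 ]
(313, np.int64(151)) (325, np.int64(140)) [[0.5407, 0.2718, 0.144], [0.5634, 0.295, 0.144]] len 0.0324 ang 45.5 mid [0.5521 0.2834 0.144 ]
(319, np.int64(165)) (333, np.int64(151)) [[0.5762, 0.2408, 0.144], [0.602, 0.2659, 0.144]] len 0.0359 ang 44.2 mid [0.5891 0.2533 0.144 ]
(0.5205, 0.3095) [[307.3, 132.3], [308.7, 134.2], [319.3, 130.7], [320.7, 132.6]]
(0.5175, 0.307) [[305.8, 132.4], [307.1, 134.3], [317.8, 130.7], [319.2, 132.6]]
(0.5223, 0.3103) [[308.1, 132.4], [309.5, 134.3], [320.1, 130.8], [321.5, 132.7]]
```

Combined estimate (0.520, 0.308). Align, descend to grasp, and grip.

Call:
drive_tool:
  deltas:
    - {"hand": 0.4, "offset": [0.84, -0.52, 0], "angular": [0, 0, 0]}
    - {"hand": 0.4, "offset": [0.84, -0.52, -2.5], "angular": [0, 0, 0]}
    - {"hand": 0.4, "offset": [0.84, -0.52, -5], "angular": [0, 0, 0]}
    - {"hand": 0.4, "offset": [0.84, -0.52, -7.5], "angular": [0, 0, 0]}
    - {"hand": 0.4, "offset": [0.84, -0.52, -9.6], "angular": [0, 0, 0]}
    - {"hand": 0.4, "offset": [0.84, -0.52, -9.6], "angular": [0, 0, 0]}

```text
time: 2.58
tool_pos: [0.5191, 0.3068, 0.1134]
tcp_rot: [2.826, 1.373, -0.006]
wrist_force: [-0.3, 0.5, 0.5]
width: 0.402
```

Call:
drive_tool:
  deltas:
    - {"hand": 0.0, "offset": [0, 0, 0], "angular": [0, 0, 0]}
    - {"hand": 0.0, "offset": [0, 0, 0], "angular": [0, 0, 0]}
    - {"hand": 0.0, "offset": [0, 0, 0], "angular": [0, 0, 0]}
    - {"hand": 0.0, "offset": [0, 0, 0], "angular": [0, 0, 0]}
    - {"hand": 0.0, "offset": [0, 0, 0], "angular": [0, 0, 0]}

```text
time: 3.2
tool_pos: [0.5211, 0.3085, 0.1168]
tcp_rot: [-2.826, -1.372, -0.004]
wrist_force: [1.2, 1.2, 6.1]
width: 0.11
```

Gripped (width 0.11 ≈ 9.4 mm). Lifting straight up.

Call:
drive_tool:
  deltas:
    - {"hand": 0.0, "offset": [0, 0, 1], "angular": [0, 0, 0]}
    - {"hand": 0.0, "offset": [0, 0, 2.5], "angular": [0, 0, 0]}
    - {"hand": 0.0, "offset": [0, 0, 4.5], "angular": [0, 0, 0]}
    - {"hand": 0.0, "offset": [0, 0, 7.5], "angular": [0, 0, 0]}
    - {"hand": 0.0, "offset": [0, 0, 11], "angular": [0, 0, 0]}
    - {"hand": 0.0, "offset": [0, 0, 14.5], "angular": [0, 0, 0]}
    - {"hand": 0.0, "offset": [0, 0, 17], "angular": [0, 0, 0]}
    - {"hand": 0.0, "offset": [0, 0, 17], "angular": [0, 0, 0]}

```text
time: 4.2
tool_pos: [0.5214, 0.3086, 0.2895]
tcp_rot: [-2.826, -1.372, -0.01]
wrist_force: [0.3, 0.0, -1.7]
width: 0.103
```

Run:
```python
from h import *
s=bot.read_state();print(s["time"],s["tool_pos"],s["width"],s["wrist_force"],s["q"])
c=bot.read_camera("scene");t=bot.read_camera("top")
cv2.imwrite("pics/s2.png",np.hstack([cv2.resize(c["frame"][60:240,230:380],(450,540),interpolation=3),cv2.resize(t["frame"][140:260,100:170],(315,540),interpolation=3)]))
```

```text
4.2 [0.52143631 0.3086492  0.28952685] 0.10347751586139137 [ 0.25706306  0.04805548 -1.66161327] [ 4.93386321e-01  9.92033013e-02  1.69002774e+00 -5.93615712e-05
  1.34581825e+00  1.16015279e+00]
```

View pics/s2.png

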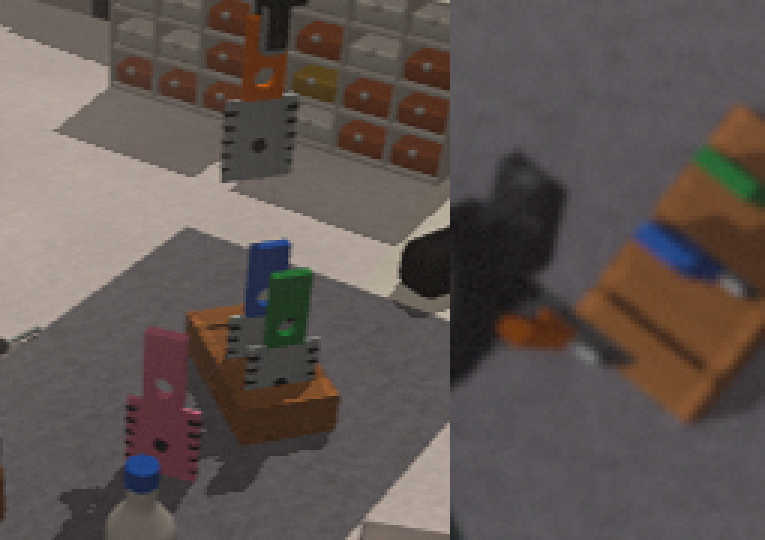

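Gauge is lifted cleanly and upright; eye at crop (265,77), blue and green still seated, slot empty. Measuring the eye relative to the TCP.

Run:
```python
from h import *
s=bot.read_state();c=bot.read_camera("scene");f=c["frame"]
x0,y0=305,72;g=f[y0:95,x0:332]
H=cv2.cvtColor(g,cv2.COLOR_BGR2HSV);m=cv2.inRange(H,(3,170,70),(16,255,255))
for r in m: print("".join("#" if v else "." for v in r))
n=np.array([.788,-.616,0]);u=np.array([.616,.788,0]);T=np.array(s["tool_pos"]);p0=T+.005*n
def pl(px):
    o,d=ray(c,*px);X=o+d*(n@(p0-o))/(n@d);return u@(X-T),X[2]-T[2]
fr=m[:,:]
for v in range(m.shape[0]):
    xs=np.nonzero(m[v])[0]
    if len(xs)>3: print(v+y0,xs.min()+x0,xs.max()+x0,np.round([pl((xs.min()+x0-.5,v+y0)),pl((xs.max()+x0+.5,v+y0))],4).tolist())
print("eye nominal px",proj(c,T+.005*n+[0,0,-.0208]))
```

```text
......####.................
......####.................
......####...............#.
.....#####.................
.....#####...............##
.....#####.................
.....####..................
.....#####.................
.....#######...####........
.....##############........
.....##############........
.....##############........
.....#######...####........
.....#####......###........
.....####......####........
.....####......####........
.....###......#####........
....####....######.........
....##############.........
....##############.........
....##############.........
....##############.........
.....#########.............
72 311 314 [[-0.022, 0.0202], [-0.0123, 0.0191]]
73 311 314 [[-0.0218, 0.0178], [-0.0121, 0.0168]]
74 311 330 [[-0.0216, 0.0154], [0.0273, 0.0102]]
75 310 314 [[-0.0239, 0.0133], [-0.0117, 0.012]]
76 310 331 [[-0.0237, 0.0109], [0.0303, 0.0051]]
77 310 314 [[-0.0235, 0.0086], [-0.0113, 0.0072]]
78 310 313 [[-0.0233, 0.0062], [-0.0136, 0.0051]]
79 310 314 [[-0.0232, 0.0038], [-0.0109, 0.0024]]
80 310 323 [[-0.023, 0.0014], [0.0115, -0.0025]]
81 310 323 [[-0.0228, -0.0011], [0.0117, -0.0049]]
82 310 323 [[-0.0226, -0.0035], [0.0119, -0.0074]]
83 310 323 [[-0.0224, -0.0059], [0.0122, -0.0098]]
84 310 323 [[-0.0222, -0.0083], [0.0124, -0.0123]]
85 310 323 [[-0.0221, -0.0108], [0.0127, -0.0148]]
86 310 323 [[-0.0219, -0.0132], [0.0129, -0.0172]]
87 310 323 [[-0.0217, -0.0157], [0.0131, -0.0197]]
88 310 323 [[-0.0215, -0.0182], [0.0134, -0.0222]]
89 309 322 [[-0.0238, -0.0204], [0.0111, -0.0244]]
90 309 322 [[-0.0236, -0.0228], [0.0114, -0.0269]]
91 309 322 [[-0.0234, -0.0253], [0.0116, -0.0295]]
92 309 322 [[-0.0232, -0.0278], [0.0118, -0.032]]
93 309 322 [[-0.023, -0.0303], [0.0121, -0.0345]]
94 310 318 [[-0.0204, -0.0331], [0.0022, -0.0359]]
eye nominal px [318.1527341   88.05208289]
```

Run:
```python
from h import *
import pickle
cs=pickle.load(open("c0.pkl","rb"));s,t=cs["scene"],cs["top"]
def brass(c,box,lo):
    H=cv2.cvtColor(c["frame"],cv2.COLOR_BGR2HSV);m=cv2.inRange(H,lo,(32,255,255));x0,y0,x1,y1=box
    z=np.zeros_like(m);z[y0:y1,x0:x1]=m[y0:y1,x0:x1]
    n,l,st,ce=cv2.connectedComponentsWithStats(z);k=1+np.argmax(st[1:,4]);ys,xs=np.nonzero(l==k)
    vx,vy,a,b=cv2.fitLine(np.c_[xs,ys].astype(np.float32),2,0,.01,.01).ravel();q=(xs-a)*vx+(ys-b)*vy
    return [(a+vx*k,b+vy*k) for k in (q.min()-.5,q.max()+.5)],ce[k]
a,_=brass(t,(362,186,382,227),(15,110,50));b,_=brass(s,(145,230,178,262),(13,110,50))
print(np.round(a,1).tolist(),np.round(b,1).tolist())
tt=max(a,key=lambda p:p[1]);ts=min(b,key=lambda p:p[1])
X,e=tri(t,tt,s,ts);print("tip",X.round(4),e.round(4))
o=np.array([.517,-.2015]);th=np.radians(-7.7);ex=np.array([np.cos(th),np.sin(th)]);ey=np.array([-ex[1],ex[0]])
print("expected tip",o-.0365*ex)
for x in(-.036,.041):
    P=[*(o+x*ex),.135-x*.1206];print(x,"top",proj(t,P).round(1),"scene",proj(s,P).round(1))
P=[*(o-.047*ex+.080*ey),.135];print("hinge",proj(t,P).round(1),proj(s,P).round(1))
for y in (104,96-16): pass
r=np.radians(54.4);P=[*(o-.047*ex+(.080-.052*np.cos(r))*ey),.135+.052*np.sin(r)];print("pad",proj(t,P).round(1),proj(s,P).round(1))
```

```text
[[370.2, 226.5], [373.1, 192.4]] [[149.6, 236.6], [171.1, 258.6]]
tip [ 0.4831 -0.1971  0.1421] 0.0013
expected tip [ 0.48082911 -0.1966095 ]
-0.036 top [369.9 227.5] scene [149.8 237.2]
0.041 top [372.9 192.2] scene [175.3 262.7]
hinge [331.8 227.9] [181.7 216.3]
pad [349.4 229.8] [166.  206.4]
```

Call:
drive_tool:
  deltas:
    - {"hand": 0.0, "offset": [-1, -4, 0], "angular": [0, 0, 4]}
    - {"hand": 0.0, "offset": [-2, -9, 0], "angular": [0, 0, 8]}
    - {"hand": 0.0, "offset": [-3, -14, 0], "angular": [0, 0, 13]}
    - {"hand": 0.0, "offset": [-4, -19, 0], "angular": [0, 0, 18]}
    - {"hand": 0.0, "offset": [-5, -24, 0], "angular": [0, 0, 22]}
    - {"hand": 0.0, "offset": [-6, -29, 0], "angular": [0, 0, 26]}
    - {"hand": 0.0, "offset": [-7, -34, 0], "angular": [0, 0, 30]}
    - {"hand": 0.0, "offset": [-7, -37, 0], "angular": [0, 0, 30.4]}

```text
time: 5.35
tool_pos: [0.4481, -0.0639, 0.2834]
tcp_rot: [-2.367, -2.062, 0.004]
wrist_force: [0.8, 0.2, -1.6]
width: 0.105
```

Peg prediction matches the images within about 1 px. Moving in front of the peg tip and descending part-way, then checking.

Call:
drive_tool:
  deltas:
    - {"hand": 0.0, "offset": [-0.5, -4, 0], "angular": [0, 0, 0]}
    - {"hand": 0.0, "offset": [-0.9, -9, 0], "angular": [0, 0, 0]}
    - {"hand": 0.0, "offset": [-0.9, -12.4, 0], "angular": [0, 0, 0]}
    - {"hand": 0.0, "offset": [-0.9, -12.4, 0], "angular": [0, 0, 0]}
    - {"hand": 0.0, "offset": [-0.9, -12.4, -4], "angular": [0, 0, 0]}
    - {"hand": 0.0, "offset": [-0.9, -12.4, -8], "angular": [0, 0, 0]}
    - {"hand": 0.0, "offset": [-0.9, -12.4, -12.2], "angular": [0, 0, 0]}
    - {"hand": 0.0, "offset": [-0.9, -12.4, -12.2], "angular": [0, 0, 0]}

```text
time: 6.35
tool_pos: [0.4371, -0.1833, 0.1585]
tcp_rot: [-2.359, -2.059, 0.006]
wrist_force: [0.2, 0.4, -0.4]
width: 0.106
```

Call:
drive_tool:
  deltas:
    - {"hand": 0.0, "offset": [0, 0, 0], "angular": [0, 0, 0]}
    - {"hand": 0.0, "offset": [0, 0, 0], "angular": [0, 0, 0]}

```text
time: 6.6
tool_pos: [0.4426, -0.1865, 0.1656]
tcp_rot: [2.364, 2.063, 0.002]
wrist_force: [0.2, 0.3, -0.5]
width: 0.106
```

Run:
```python
from h import *
from scipy.spatial.transform import Rotation as Ro
s=bot.read_state();T=np.array(s["tool_pos"]);R=Ro.from_rotvec(s["tcp_rot"]).as_matrix()
th=np.radians(-7.7);ex=np.array([np.cos(th),np.sin(th)]);ey=np.array([-ex[1],ex[0]]);o=np.array([.5175,-.2015])
print(s["time"],T,s["width"],s["wrist_force"].round(1),"stand xy",ex@(T[:2]-o),ey@(T[:2]-o),"jaw",np.degrees(np.arctan2(R[1,1],R[0,1]))%180-180)
c=bot.read_camera("scene");w=bot.read_camera("wrist")
E3=np.r_[ex,0];Y3=np.r_[ey,0]
eye=T+[0,0,-.020]-.003*Y3
print("pred eye px front face",proj(c,eye+.005*E3),"tip",proj(c,np.r_[o-.0365*ex,.1394]))
x0,y0=110,185
H=cv2.cvtColor(c["frame"][y0:y0+75,x0:x0+60],cv2.COLOR_BGR2HSV);m=cv2.inRange(H,(3,170,60),(16,255,255));b=cv2.inRange(H,(17,110,60),(32,255,255))
for i in range(5,60): print(y0+i,"".join("#" if v else "b" if k else "." for v,k in zip(m[i],b[i])))
cv2.imwrite("pics/s3.png",np.hstack([cv2.resize(c["frame"][160:310,100:220],(432,540),interpolation=3),cv2.resize(w["frame"][200:384,190:320],(360,540),interpolation=3)]))
```

```text
6.6 [ 0.4426312  -0.18654581  0.16557507] 0.10622542911376587 [ 0.2  0.3 -0.5] stand xy -0.07619738140620028 0.004787962278113116 jaw -7.783712109720881
pred eye px front face [139.78526097 225.25155547] tip [149.81384344 237.17658492]
190 ............................................................
191 ............................................................
192 ............................................................
193 ............................................................
194 ............................................................
195 ............................................................
196 ............................................................
197 ............................................................
198 ............................................................
199 ............................................................
200 ............................................................
201 ............................................................
202 ............................................................
203 ...............
[... 2010 characters left out ...]
..................................................
235 ............................................................
236 ............................................................
237 ........................................bbbb................
238 .......................................bbbbbb...............
239 ........................................bbbbbb..............
240 ........................................bbbbbbb.............
241 .........................................bbbbbbb............
242 ..........................................bbbbbbb...........
243 ...........................................bbbbbbb..........
244 ............................................bbbbbbb.........
```

View pics/s3.png

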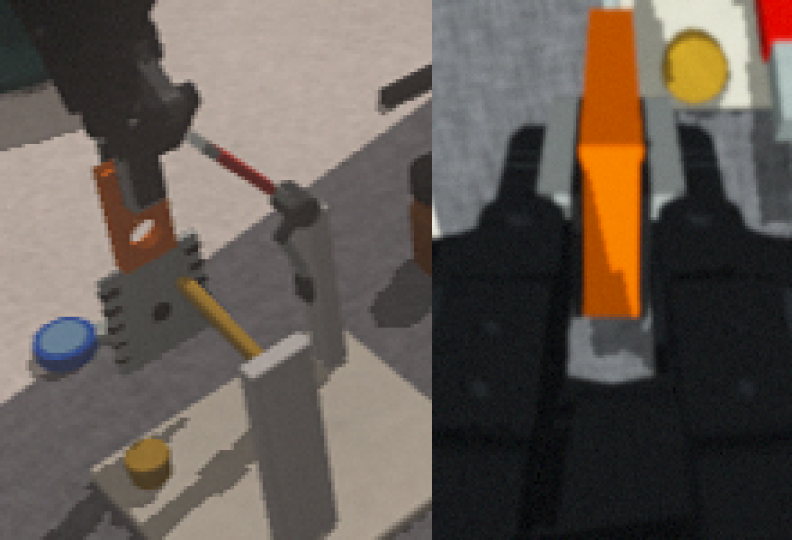

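The eye appears at (139.7,224.7) px against a predicted (139.8,225.3), so the eye offset is right. Lowering to peg-tip height and starting the insertion along the stand's +x.

Call:
drive_tool:
  deltas:
    - {"hand": 0.0, "offset": [0, -0.18, -0.6], "angular": [0, 0, 0]}
    - {"hand": 0.0, "offset": [0, -0.18, -0.6], "angular": [0, 0, 0]}
    - {"hand": 0.0, "offset": [0, -0.18, -0.6], "angular": [0, 0, 0]}
    - {"hand": 0.0, "offset": [1.5, -0.38, -0.6], "angular": [0, 0, 0]}
    - {"hand": 0.0, "offset": [3.0, -0.58, -0.6], "angular": [0, 0, 0]}
    - {"hand": 0.0, "offset": [4.0, -0.72, -0.65], "angular": [0, 0, 0]}
    - {"hand": 0.0, "offset": [5.0, -0.85, -0.7], "angular": [0, 0, 0]}
    - {"hand": 0.0, "offset": [5.0, -0.85, -0.7], "angular": [0, 0, 0]}

```text
time: 7.7
tool_pos: [0.4918, -0.1947, 0.1561]
tcp_rot: [-2.367, -2.065, 0.0]
wrist_force: [-0.5, -0.3, -1.2]
width: 0.105
```

Run:
```python
from h import *
s=bot.read_state();T=np.array(s["tool_pos"])
th=np.radians(-7.7);ex=np.array([np.cos(th),np.sin(th)]);ey=np.array([-ex[1],ex[0]]);o=np.array([.5175,-.2015])
print(s["time"],T,s["wrist_force"].round(1),"stand xy",ex@(T[:2]-o),ey@(T[:2]-o))
c=bot.read_camera("scene")
cv2.imwrite("pics/s4.png",cv2.resize(c["frame"][190:290,110:210],(600,600),interpolation=3))
```

```text
7.7 [ 0.4918022  -0.19465565  0.15609657] [-0.5 -0.3 -1.2] stand xy -0.026383134668159954 0.003339482077972011
```

View pics/s4.png

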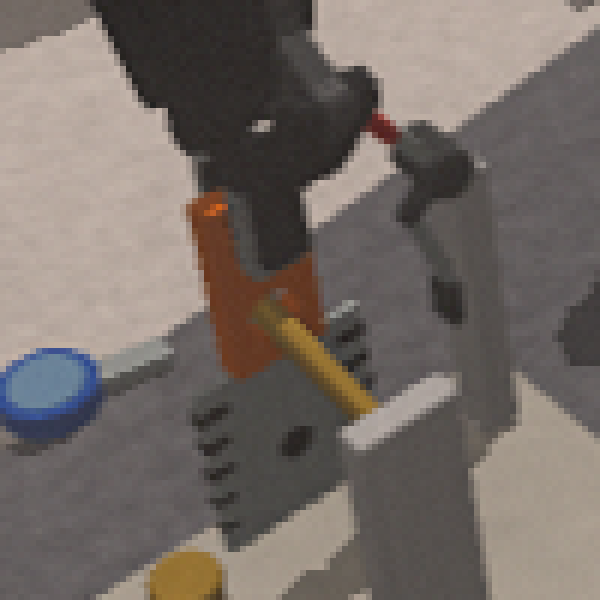

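The peg passes through the eye (crop (268,312)) with under 2 N of force. Continuing in to mid-peg.

Call:
drive_tool:
  deltas:
    - {"hand": 0.0, "offset": [0.8, -0.11, -0.05], "angular": [0, 0, 0]}
    - {"hand": 0.0, "offset": [1.6, -0.22, -0.15], "angular": [0, 0, 0]}
    - {"hand": 0.0, "offset": [2.6, -0.35, -0.25], "angular": [0, 0, 0]}
    - {"hand": 0.0, "offset": [2.6, -0.35, -0.25], "angular": [0, 0, 0]}
    - {"hand": 0.0, "offset": [2.6, -0.35, -0.25], "angular": [0, 0, 0]}

```text
time: 8.38
tool_pos: [0.5169, -0.198, 0.1536]
tcp_rot: [-2.367, -2.065, 0.001]
wrist_force: [-0.6, 0.3, -1.0]
width: 0.104
```

Run:
```python
from h import *
s=bot.read_state();T=np.array(s["tool_pos"])
th=np.radians(-7.7);ex=np.array([np.cos(th),np.sin(th)]);ey=np.array([-ex[1],ex[0]]);o=np.array([.5175,-.2015])
print(s["time"],T,s["wrist_force"].round(1),s["torque"].round(2),"stand xy",ex@(T[:2]-o),ey@(T[:2]-o))
```

```text
8.375 [ 0.51692366 -0.19801157  0.15361125] [-0.6  0.3 -1. ] [-0.01  0.02 -0.03] stand xy -0.0010385462702903162 0.0033797495795196237
```

Lower 3 mm onto the peg, release, and rise.

Call:
drive_tool:
  deltas:
    - {"hand": 0.0, "offset": [0, 0, -0.15], "angular": [0, 0, 0]}
    - {"hand": 0.0, "offset": [0, 0, -0.3], "angular": [0, 0, 0]}
    - {"hand": 0.0, "offset": [0, 0, -0.3], "angular": [0, 0, 0]}
    - {"hand": 0.15, "offset": [0, 0, -0.3], "angular": [0, 0, 0]}
    - {"hand": 0.2, "offset": [0, 0, -0.3], "angular": [0, 0, 0]}
    - {"hand": 0.3, "offset": [0, 0, -0.3], "angular": [0, 0, 0]}
    - {"hand": 0.35, "offset": [0, 0, -0.3], "angular": [0, 0, 0]}
    - {"hand": 0.35, "offset": [0, 0, -0.3], "angular": [0, 0, 0]}

```text
time: 9.38
tool_pos: [0.517, -0.1981, 0.1507]
tcp_rot: [-2.367, -2.065, 0.0]
wrist_force: [-0.2, -0.3, 0.2]
width: 0.353
```

Call:
drive_tool:
  deltas:
    - {"hand": 0.35, "offset": [0, 0, 1], "angular": [0, 0, 0]}
    - {"hand": 0.35, "offset": [0, 0, 3], "angular": [0, 0, 0]}
    - {"hand": 0.35, "offset": [0, 0, 6], "angular": [0, 0, 0]}
    - {"hand": 0.35, "offset": [0, 0, 10], "angular": [0, 0, 0]}
    - {"hand": 0.35, "offset": [0, 0, 13], "angular": [0, 0, 0]}
    - {"hand": 0.35, "offset": [0, 0, 13], "angular": [0, 0, 0]}

```text
time: 10.12
tool_pos: [0.519, -0.1989, 0.2852]
tcp_rot: [2.362, 2.061, 0.005]
wrist_force: [-0.3, -0.9, -0.2]
width: 0.35
```

Run:
```python
from h import *
s=bot.read_state();print(s["time"],s["tool_pos"],s["wrist_force"].round(1),s["q"].round(2))
c=bot.read_camera("scene");t=bot.read_camera("top")
cv2.imwrite("pics/s5.png",np.hstack([cv2.resize(c["frame"][180:300,100:220],(440,440),interpolation=3),cv2.resize(t["frame"][180:250,310:390],(360,440),interpolation=3)]))
```

```text
10.125 [ 0.51901175 -0.19893452  0.285172  ] [-0.3 -0.9 -0.2] [-0.41  0.    1.8  -0.    1.33 -0.27]
```

View pics/s5.png

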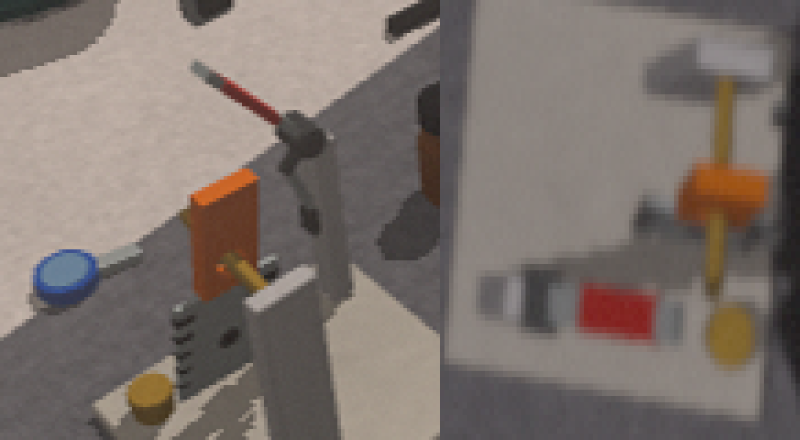

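The gauge hangs by its eye on the peg (scene crop (225,260)), the gate is still up, and the pot hasn't moved. Now close the fingers, move above gate_press (0.4747,-0.1675) and press down.

Call:
drive_tool:
  deltas:
    - {"hand": 0.0, "offset": [-2.2, 1.5, 0], "angular": [0, 0, 0]}
    - {"hand": 0.0, "offset": [-4.4, 3.1, 0], "angular": [0, 0, 0]}
    - {"hand": 0.0, "offset": [-4.4, 3.1, 0], "angular": [0, 0, 0]}
    - {"hand": 0.0, "offset": [-4.4, 3.1, 0], "angular": [0, 0, 0]}
    - {"hand": 0.0, "offset": [-4.4, 3.1, -2], "angular": [0, 0, 0]}
    - {"hand": 0.0, "offset": [-4.4, 3.1, -4], "angular": [0, 0, 0]}
    - {"hand": 0.0, "offset": [-4.4, 3.1, -6], "angular": [0, 0, 0]}
    - {"hand": 0.0, "offset": [-4.4, 3.1, -6], "angular": [0, 0, 0]}

```text
time: 11.22
tool_pos: [0.4714, -0.1666, 0.2172]
tcp_rot: [-2.364, -2.061, 0.004]
wrist_force: [0.4, -0.2, -0.5]
width: -0.002
```

Call:
drive_tool:
  deltas:
    - {"hand": 0.0, "offset": [0, 0, -1.2], "angular": [0, 0, 0]}
    - {"hand": 0.0, "offset": [0, 0, -2.4], "angular": [0, 0, 0]}
    - {"hand": 0.0, "offset": [0, 0, -3.6], "angular": [0, 0, 0]}
    - {"hand": 0.0, "offset": [0, 0, -4.8], "angular": [0, 0, 0]}

```text
time: 11.72
tool_pos: [0.4752, -0.1685, 0.1749]
tcp_rot: [2.364, 2.061, 0.004]
wrist_force: [0.0, 0.3, 3.6]
width: 0.001
```

Run:
```python
from h import *
s=bot.read_state();T=s["tool_pos"]
th=np.radians(-7.7);ex=np.array([np.cos(th),np.sin(th)]);ey=np.array([-ex[1],ex[0]]);o=np.array([.5175,-.2015])
print(s["time"],T,s["wrist_force"].round(1),s["width"],"stand",ex@(T[:2]-o),ey@(T[:2]-o))
```

```text
11.725 [ 0.47523005 -0.16847382  0.1749396 ] [0.  0.3 3.6] 0.0007776567983646301 stand -0.04631386534650555 0.027064798832561864
```

Contact with 3.6 N on the arm; continuing down to z ≈ 0.138.

Call:
drive_tool:
  deltas:
    - {"hand": 0.0, "offset": [0, 0, -1], "angular": [0, 0, 0]}
    - {"hand": 0.0, "offset": [0, 0, -2], "angular": [0, 0, 0]}
    - {"hand": 0.0, "offset": [0, 0, -2.8], "angular": [0, 0, 0]}
    - {"hand": 0.0, "offset": [0, 0, -3.4], "angular": [0, 0, 0]}
    - {"hand": 0.0, "offset": [0, 0, -3.4], "angular": [0, 0, 0]}
    - {"hand": 0.0, "offset": [0, 0, -3.4], "angular": [0, 0, 0]}

```text
time: 12.48
tool_pos: [0.4731, -0.1671, 0.1386]
tcp_rot: [-2.367, -2.065, 0.0]
wrist_force: [0.4, -0.7, 0.0]
width: 0.0
```

Run:
```python
from h import *
s=bot.read_state();print(s["time"],s["tool_pos"],s["wrist_force"].round(1))
```

```text
12.475 [ 0.47306742 -0.16705663  0.13858919] [ 0.4 -0.7  0. ]
```

Force dropped to 0 at z = 0.1386, which fits a snap. Rising clear and checking.

Call:
drive_tool:
  deltas:
    - {"hand": 0.0, "offset": [0, 0, 1], "angular": [0, 0, 0]}
    - {"hand": 0.0, "offset": [0, 0, 4], "angular": [0, 0, 0]}
    - {"hand": 0.0, "offset": [0, 0, 8], "angular": [0, 0, 0]}
    - {"hand": 0.0, "offset": [-3, 3, 13], "angular": [0, 0, 0]}
    - {"hand": 0.0, "offset": [-5, 8, 15], "angular": [0, 0, 0]}
    - {"hand": 0.0, "offset": [-5, 13, 15], "angular": [0, 0, 0]}
    - {"hand": 0.0, "offset": [-5, 13, 15], "angular": [0, 0, 0]}
    - {"hand": 0.0, "offset": [-5, 13, 15], "angular": [0, 0, 0]}

```text
time: 13.48
tool_pos: [0.4231, -0.0373, 0.2892]
tcp_rot: [2.366, 2.066, -0.0]
wrist_force: [0.3, 0.3, -0.7]
width: 0.004
```

Run:
```python
from h import *
s=bot.read_state();print(s["time"],s["tool_pos"],s["wrist_force"].round(1))
c=bot.read_camera("scene");t=bot.read_camera("top")
cv2.imwrite("pics/s6.png",np.hstack([cv2.resize(c["frame"][100:330,90:360],(440,375),interpolation=3),cv2.resize(t["frame"][150:270,110:400],(360,375),interpolation=3)]))
```

```text
13.475 [ 0.42311744 -0.03728308  0.28920309] [ 0.3  0.3 -0.7]
```

View pics/s6.png

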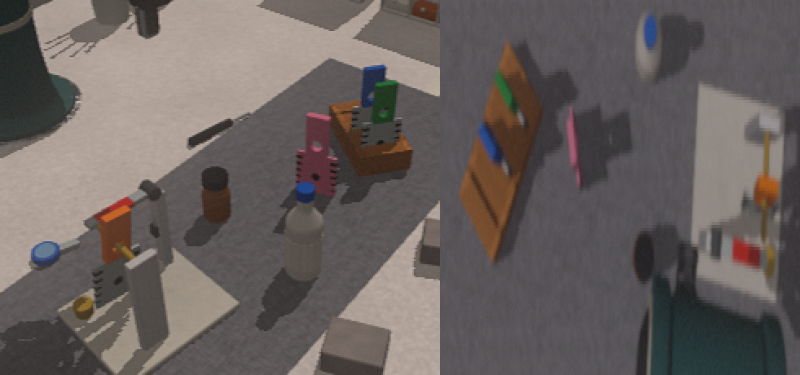

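The gate arm is level behind the orange tab (scene crop (115,210)) and stays down by itself. The gauge hangs on the peg, and blue, green and the bystanders look undisturbed. Handing in.

```bash
python3 -c "
from h import *
print(bot.finish_job())"
```

```text
the job is handed in; nothing more can be done
None
```

I lifted the orange gauge out of the rack and hung it by its eye near the middle of the peg. I then pressed the gate arm down with closed fingers until it snapped, and handed in at about 13.5 s (the hand-in reports no verdict).

**Last checks:**
- **Gauge:** in the final pictures it hangs upright on the peg. I judged that by eye and did not measure its final position on the peg.
- **Gate:** it is level and stays down with the arm clear. The pressing force went from 3.6 N to about 0 N at z ≈ 0.139, which fits a snap. I did not measure the gate angle.
- **Bystanders:** the blue and green gauges are still in their slots. The pot, jar, bottle, graver and loupe look unmoved; the stones were only partly in the last view, and I did not compare any of these positions numerically.
- **Robot:** the fingers were 15 cm above the pressing point and about 13 cm to the side, touching nothing.

**Disagreement:** the early views of the orange tab differed by about 5 mm along its width. I combined them, then measured the eye about 3 mm off the tool centre after lifting and corrected for that before going onto the peg.

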